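Hold the LED module home against its sprung contacts

ROBOT

A 6-joint arm with a two-finger parallel gripper is mounted at the origin on a cart in front of the work surface, level with it; the furniture and walls round the work are solid. World frame = base frame: x ahead of the robot, y to its left, z up, the work surface at z = 0. Lengths are in m, angles in rad, forces in N, time in s.
With the tool pointing down it reaches from about 0.375 to 0.75 m from the base axis. Payload 9 kg.
Tool frame: the origin (TCP) lies between the finger pads, 19 mm behind the fingertips; this is the grasp point; z points along the fingers, y is the line along which they close (so a half turn about z gives the same grasp; the last joint's range is limited). The gripper opens to 85 mm and grips with 20 to 120 N. Pads are 22 mm wide; open, the fingers measure 114 mm over their backs; the gripper's body (76 mm by 85 mm) begins 54 mm behind the grasp point. The pads swing forward as they close: fully open they stand 13 mm farther back than shut.
Start: joints at [0.891, 0.104, 0.097, 1.564, 0, 1.353], TCP at [0.267, 0.537, 0.25] pointing down, gripper open.
Joint ranges: [-2.99, 2.99], [-0.84, 1.86], [-1.1, 1.16], [-1.84, 2.11], [-1.51, 1.56], [-3.14, 3.14]. Speed limits (rad/s): [2.22, 2.22, 2.57, 3.14, 3.14, 3.14].

INTERFACE

Orientations are given as a rotation vector (axis times angle).
In Python, from rig import ctrl gives the robot as it stands. The module is installed in compiled form; this text tells all that it offers.
- The arm moves only by the shell command python3 -m handwheel 'ROWS' [FORCE]. ROWS is JSON, a list of rows, each an object with "slide": the shift along the tool's x, y, z as a fraction of full scale, a list of three; "dr": the turn, a rotation vector about the tool's x, y, z as a fraction of full scale, a list of three; "hand": the opening, from -1 (shut) to 1 (fully open). In form: [{"slide": [tx, ty, tz], "dr": [wx, wy, wz], "hand": hand}, ...]. A call has exactly 5 rows; each row shifts and turns the commanded pose from where the row before left it, along the tool's axes as they then stand; what a row does not reach is not made up. Full scale, the value 1, is 0.02 m for a shift and 0.12 rad for a turn. A row lasts 1/12 s, in which the tool goes at most 41.7 mm and 7.16 degrees, less where a joint would pass 70% of its speed; a pose out of reach is approached as far as the arm can. A call with a number of a shift or a turn outside -1 to 1 is refused whole. A call with a gripper value outside its range is refused whole. The fingers move at their own pace and stop on an object; FORCE is the grip in N (left out, the last holds). Time passes only in rows, so rows that do not move let the fingers close, or fill a call up. It gives the time, the measured TCP pose, the force, the opening and the grip force at its end, in the units of the state.
- ctrl.get_obs(): the state, without advancing time (a new reading comes with each control period).
- ctrl.capture(name): name is "scene" or "side" or "wrist"; returns the picture (480x640x3 uint8, blue, green, red); there is no depth.
- ctrl.camera_params(name): a dict with "K" (3x3 intrinsics, pixels), "R" (3x3) and "t" (3): a world point X has camera coordinates R X + t. Camera axes: x right, y down, z forward; pixel columns grow to the right and rows downward; lengths in m; the calibration is good to about 2 mm. A picture is of the moment at which its call begins: read the wrist's pose just before it. camera_params takes no time and is no camera call; for the wrist camera it gives the pose at the moment of the call.
- ctrl.close_job(): hands the job in; it is judged then, once.
Trained networks look in the newest picture that a camera, given by its name, has taken for a name from the list of things; names that differ only in an ending like _2 or _b are one class to them, and where a whole thing is asked for, a point or a joint stands for the part that bears it (a point fixed in the world has none). Each returns a list of dicts, best first, with "confidence" (0 to 1); they miss things now and then, are a little off and sometimes report something else, mostly with a low value. They report only what shows in the picture. A call takes as long as a camera call. They do not tell look-alikes from the thing itself.
- ctrl.look_for(camera, name): "uv" ([column, row] in pixels, amid what is visible of it).
- ctrl.mark_of(camera, name): "uv" ([column, row] in pixels: a listed point, or the origin of a listed thing).
The state is a dict: "time_s": time; "q": joint angles; "qvel": joint speeds; "effort": joint torques, N m; "tcp_pos": TCP position; "tool_rot": TCP orientation; "ft_force": force on the tool from outside, world axes, zero at the start; "torque": the same for the moment, N m; "finger_gap": finger opening in m; "gripper_force": force on a finger pad.
Only numpy, scipy, OpenCV 4.12 (cv2) and the standard library are available. Lean on these libraries where they do the work, as an engineer would, in place of code of your own. Each camera call takes 0.05 s, during which the arm holds its last target. There are 200 camera calls.

TASK

We are refitting the microscope's lamp: take the LED module (the finned block with a lens on its front) out of its case, set it in the mouth of the lamp dock with its lens towards the open front, and slide it in under the two keeper rails against the sprung contact bar. Press it until the front edge of its foot is flush with the front ends of the keeper rails (the bar then pushes back with about 11 N and is about half way in; never bottom it), and finish while still holding it there steadily, because the spring throws it out until I have tightened the clamp screws. Leave the other two modules in the case and do not disturb the things lying about.

Things in the scene. Friction and masses are not known exactly. Their poses are not given: they have to be found in the camera images.
- led_module: LED module, bare aluminium, 48 x 48 x 52 mm, 0.16 kg, the only one with upright cooling fins and a round lens on its front; in one of the case's three compartments. Origin: centre of its underside; x to its rear (contact face), lens at -x, z up. Foot 48 x 48 x 4 mm; on it the finned block, 30 mm wide in y with flat sides, x = -18 to +21 mm, z to 52 mm; lens barrel to x = -25 mm at z = 8 to 30 mm
- led_grip (a point): centre of the flat-sided finned block of the LED module, 37 mm above its underside, 1.5 mm behind its middle: with the TCP here and the fingers closing along the module's y, the fingertips stay above the case's walls and the dock's rails
- led_rear (a point): middle of the LED module's rear contact face: 24 mm behind its origin (flush with the foot's rear edge), 10.5 mm above its underside
- dock: lamp dock, fixed aluminium base 170 x 92 mm. Origin: centre of its underside; x is the direction of insertion, from the open front (-x) to a grey housing at x = +51 to +82 mm, 46 mm high. Floor for the module's foot at z = 12 mm, open from x = -85 to -5 mm: set the module down with its origin at about x = -45 mm, y = 0. With its origin at x = +19 mm its foot is flush with the rails' front ends
- rail_mouth (a point): on the dock's floor midway between the front ends of the keeper rails (dock x = -5 mm). Ahead of it flared cheeks, 7 mm high, from dock x = -45 mm narrow the way from 67 to 51 mm. Behind it, to x = +51 mm, rails 51.4 mm apart with keeper lips 6.5 to 10.5 mm above the floor, 40 mm between the lips: the foot goes under them, the finned block between them
- contact_bar (a joint): travel (m) of the dock's sprung contact bar: 0 = fully out (at the start), grows as the module pushes it in along the dock's x, hard end at 0.010. Spring: 3 N at first touch, then 1.5 N per mm: 11 N at 0.0053, where the module's foot is flush. Black bar 36 mm wide with six brass pins, 3.5 to 17.5 mm above the dock's floor
- contact_face (a point): middle of the contact bar's front face; with the bar fully out it is at dock x = +37.7 mm, y = 0, 10.5 mm above the dock's floor
- module_case: module case, fixed grey plastic tray 172 x 60 x 18 mm with three compartments in a row along its x (centres at x = -56, 0 and +56 mm, each 53 x 54 mm), walls 3 mm thick, inner floor 3 mm above the bench. Origin: centre of its underside. The modules stand in it with their x along the case's x, within 0.06 rad
- blank_module: blanking module with the same foot and a smooth plain block without fins or lens, 44 mm high, in the case; origin: centre of its underside; stays where it is
- lens_module: lens module with the same foot and an upright round barrel 32 mm across, 48 mm high, in the case; origin: centre of its underside; stays where it is
- screwdriver: small flat screwdriver, 162 x 22 x 19 mm, lying near the dock; origin under its middle (bystander)
- lab_timer: white lab timer with keys, 62 x 66 x 18 mm, lying flat; origin under its centre (bystander)
- micropipette: grey micropipette, 228 x 51 x 21 mm, lying flat at the left; origin under its middle (bystander)
- marker_black: marker pen, 131 x 14 mm, lying flat near the front edge; origin under its middle (bystander)
- tweezers_a: steel tweezers, 115 x 14 x 7 mm, lying at the right; origin under their middle (bystander)
- dish_35b: small flat culture dish with lid, 38 mm across, 10 mm high, near the module case; origin under its centre (bystander)
There are look-alikes about, which are no part of the job. What is shaped like the led_module but orange is not meant. What is shaped like the lens_module but pink is not meant.

How it is judged:
On the way, in this order (a step that is already met when the one before it is completed fails the run):
1. the LED module is lifted out of the case (z of led_module in the frame of module_case above 0.045 m), for 0.1 s.
2. its foot has entered under the keeper rails of the dock from the front, rear face first (z of led_module in the frame of dock between 0.0095 and 0.0155 m and y of led_module in the frame of dock between -0.004 and 0.004 m and angle between the x axis of led_module and the x axis of dock, either way round below 0.09 rad and x of led_rear in the frame of dock above 0.01 m), for 0.1 s.
At the end, for the whole second after the job is handed in: Through the last second the fingers hold the LED module at rest in the dock, rear to the contacts, foot under the rails (within 4 mm, 0.09 rad), pressing the contact bar with 7 to 15 N (foot flush with the rails' ends to about 2.7 mm); the other two modules stand in the case (z of led_module in the frame of dock between 0.0095 and 0.0155 m and y of led_module in the frame of dock between -0.004 and 0.004 m and angle between the x axis of led_module and the x axis of dock, either way round below 0.09 rad and contact force between led_module and contact_bar between 7 and 15 N and x of led_rear in the frame of dock between 0.039 and 0.047 m and contact force between the fingers and led_module above 2 N and linear speed of led_module below 0.01 m/s and z of each of blank_module, lens_module in the frame of module_case below 0.008 m); the arm keeps its last pose, push and grip.
It fails at once if the sprung contact bar is bottomed (pressed in more than 9.5 of its 10 mm) (value of joint contact_bar above 0.0095 m).
It fails at once if one of the two other modules is moved by more than 25 mm (distance of any of blank_module, lens_module from where it was at the start of the episode above 0.025 m).
It fails at once if a thing lying about is moved by more than 30 mm (distance of any of screwdriver, lab_timer, micropipette, marker_black, tweezers_a, dish_35b from where it was at the start of the episode above 0.03 m).
It also fails if it takes over 51 s, if anything falls off the work surface, if the arm or the gripper's body presses on something with over 40 N, if the wrist force passes 120 N, or if a joint passes its speed limit or range.

## Working session

There is one attempt and no reset: what is moved stays moved. The work goes in short steps, Python scripts to look and compute and a shell command to move; the robot and the scene stay as the last step left them, time stands still between calls to the robot, and variables do not carry over. Pictures are saved under pics/ and viewed, at most 13 in all, crops included, and the job is handed in when it is done.

```bash
mkdir -p pics; cat > h.py <<'E'
import numpy as np, cv2
from rig import ctrl
from scipy.spatial.transform import Rotation as Ro
def P(c):
    p=ctrl.camera_params(c); return np.array(p["K"]),np.array(p["R"]),np.array(p["t"]).ravel()
def onz(cam,uv,z):
    K,R,t=cam; d=R.T@np.linalg.solve(K,[uv[0],uv[1],1]); c=-R.T@t
    return c+d*(z-c[2])/d[2]
def proj(cam,X):
    K,R,t=cam; x=K@(R@np.array(X)+t); return x[:2]/x[2]
def tri(obs):
    A=[];b=[]
    for (K,R,t),uv in obs:
        M=K@np.c_[R,t]
        for i in (0,1):
            r=uv[i]*M[2]-M[i]; A.append(r[:3]); b.append(-r[3])
    return np.linalg.lstsq(np.array(A),np.array(b),rcond=None)[0]
E
python3 - <<'E'
from h import *
o=ctrl.get_obs(); print(o["tcp_pos"],o["tool_rot"],o["time_s"])
ims=[]
for c in("scene","side"):
    im=ctrl.capture(c); cam=P(c); print(c,"cam at",(-cam[1].T@cam[2]).round(3))
    for n in("led_module","led_grip","led_rear","rail_mouth","contact_face","dock","module_case","blank_module","lens_module"):
        r=ctrl.mark_of(c,n)
        print(n,[(np.round(d["uv"]).astype(int).tolist(),round(d["confidence"],2)) for d in r[:4]])
    cv2.imwrite(f"pics/{c}0.png",im)
E
```

```text
[0.2671214  0.53690502 0.24922593] [-7.18842183e-01 -3.05764939e+00  1.90316664e-03] 0.0
scene cam at [-0.117 -0.616  0.766]
led_module [([372, 356], 0.88), ([281, 257], 0.73)]
led_grip [([280, 246], 0.78), ([375, 344], 0.69)]
led_rear [([379, 345], 0.79), ([282, 252], 0.7)]
rail_mouth [([245, 240], 0.77), ([405, 389], 0.22)]
contact_face [([374, 352], 0.59), ([258, 227], 0.57), ([246, 241], 0.45)]
dock [([247, 245], 0.81)]
module_case [([375, 351], 0.57)]
blank_module [([386, 337], 0.76)]
lens_module [([359, 370], 0.86), ([424, 245], 0.83)]
side cam at [-0.482 -0.146  0.588]
led_module [([443, 313], 0.6), ([441, 327], 0.45)]
led_grip [([438, 299], 0.6), ([438, 304], 0.29)]
led_rear [([441, 301], 0.84)]
rail_mouth []
contact_face []
dock []
module_case [([439, 315], 0.93)]
blank_module [([438, 301], 0.51)]
lens_module [([442, 327], 0.75), ([390, 235], 0.63), ([440, 313], 0.32)]
```

View pics/scene0.png

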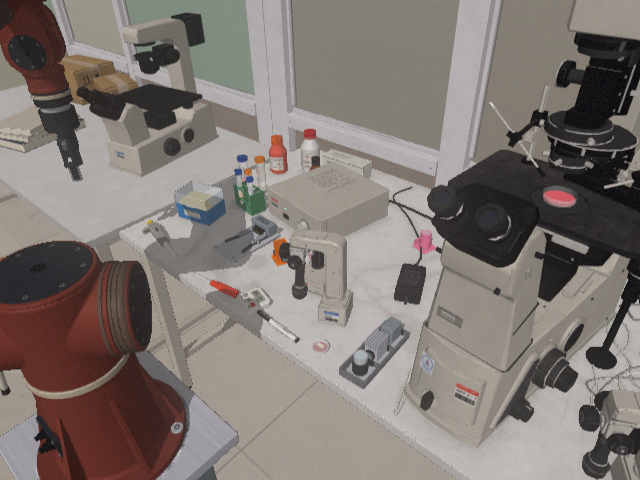

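View pics/side0.png

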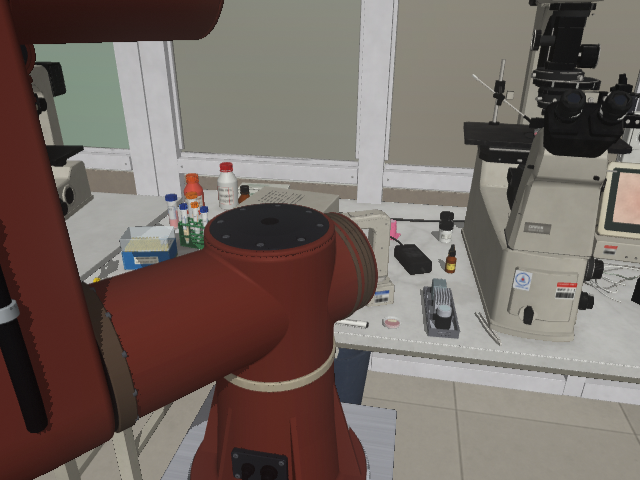

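```bash
python3 - <<'E'
from h import *
s=P("scene");d=P("side")
for n,uv,z in(("led",(372,356),.003),("led2",(281,257),0),("lens",(359,370),.003),("blank",(386,337),.003),("mouth",(245,240),.012),("dock",(247,245),0),("case",(375,351),0),("pink",(424,245),0)): print(n,onz(s,uv,z).round(3))
for n,uv in(("led",(443,313)),("lens",(442,327)),("pink",(390,235))): print("side",n,onz(d,uv,.003).round(3))
E
```

```text
led [ 0.445 -0.237  0.003]
led2 [0.565 0.154 0.   ]
lens [ 0.399 -0.24   0.003]
blank [ 0.508 -0.228  0.003]
mouth [0.545 0.274 0.012]
dock [0.543 0.266 0.   ]
case [ 0.463 -0.232  0.   ]
pink [ 0.858 -0.107  0.   ]
side led [ 0.455 -0.247  0.003]
side lens [ 0.4   -0.243  0.003]
side pink [ 0.853 -0.111  0.003]
```

The scene view shows the case at (375,351): a lens barrel (359,365), the finned grey block (375,345) and the plain block (390,330). An orange look-alike stands at (279,250) and a pink one at (424,242). The dock is at about (250,238), in shadow, and a small microscope at (322,280) stands between the two. LED candidates are (375,345) and (279,250). The grey finned one in the case fits the description, since the other is orange.

```bash
cat >> h.py <<'E'
def R0(o=None):
    o=o or ctrl.get_obs(); return Ro.from_rotvec(o["tool_rot"]).as_matrix()
def go(X=None,ydir=None):
    "slide units in present tool frame after the turn needed so tool y is along +-ydir (xy); tool kept vertical"
    o=ctrl.get_obs(); R=R0(o); p=np.array(o["tcp_pos"])
    if ydir is not None:
        best=None
        for s in(1,-1):
            y=s*np.array([*ydir,0.])/np.hypot(*ydir); z=np.array([0,0,-1.]); x=np.cross(y,z)
            T=np.c_[x,y,z]; rv=Ro.from_matrix(R.T@T).as_rotvec()
            print("  turn units",(rv/.12).round(2),"q6 now",round(o["q"][5],2))
            if best is None or np.linalg.norm(rv)<np.linalg.norm(best[0]): best=(rv,T)
        R=best[1]
    if X is not None: print("  slide units (after smaller turn)",(R.T@(np.array(X)-p)/.02).round(2))
E
python3 - <<'E'
from h import *
s=P("scene");d=P("side");w=P("wrist");o=ctrl.get_obs();R=R0()
print("wristcam in tool", R.T@(-w[1].T@w[2]-o["tcp_pos"]), "fwd in tool",R.T@w[1][2], "right", R.T@w[1][0])
print("dock ends",onz(s,(222,252),.01),onz(s,(272,222),.04))
print("scope top", tri([(s,(322,233)),(d,(368,213))]), "base",onz(s,(335,318),0), onz(s,(298,298),0),onz(s,(350,300),.0))
print("scope left", onz(s,(280,262),0))
im=ctrl.capture("scene"); cv2.imwrite("pics/dockcrop.png",cv2.resize(im[190:390,120:440],(800,500),interpolation=cv2.INTER_CUBIC))
print(proj(w,[.55,.27,0]))
E
```

```text
wristcam in tool [ 0.08623554  0.0003257  -0.12275992] fwd in tool [-3.28902690e-01  3.37698046e-04  9.44363758e-01] right [ 3.03756296e-04  9.99999922e-01 -2.51801020e-04]
dock ends [0.46903526 0.28115965 0.01      ] [0.62823122 0.25086548 0.04      ]
scope top [ 0.48441895 -0.07001306  0.21331315] base [ 0.48290595 -0.10521695  0.        ] [4.76984750e-01 5.80892019e-03 1.11022302e-16] [ 0.55223183 -0.09302122  0.        ]
scope left [0.54804343 0.14026108 0.        ]
[234.20336075 479.01679988]
```

View pics/dockcrop.png

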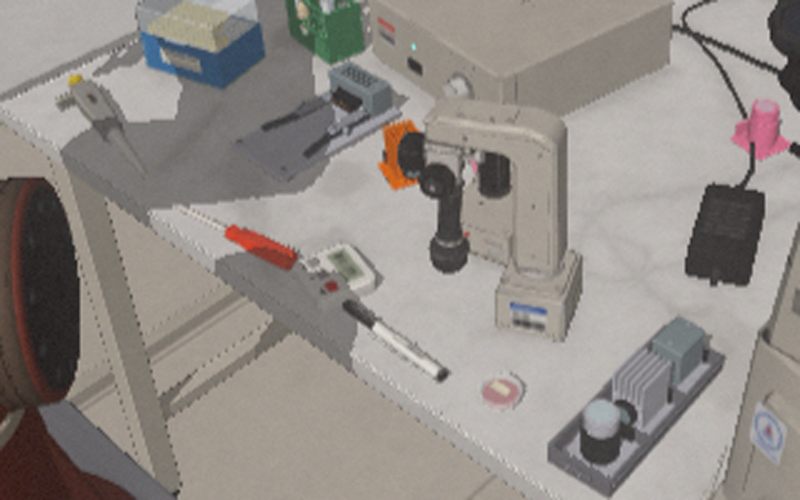

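The crop shows the dock with its open front at crop (250,140) and its housing at (360,90). It points away from the robot, at about -0.19 rad. The grey finned LED module is in the middle compartment at crop (643,385), with its lens at (625,412) facing the robot, so its x axis is also roughly world +x. I'll look at the dock from close up first.

```bash
python3 -c "
from h import *
go([.50,.275,.25],[.19,.98])"
```

```text
turn units [ 0.    0.   -2.25] q6 now 1.35
  turn units [ 0.   -0.   23.93] q6 now 1.35
  slide units (after smaller turn) [-13.92 -10.66   0.  ]
```

```bash
python3 -m handwheel '[{"slide":[-0.9,-0.7,0],"dr":[0,0,-0.75],"hand":1},{"slide":[-0.9,-0.7,0],"dr":[0,0,-0.75],"hand":1},{"slide":[-0.9,-0.7,0],"dr":[0,0,-0.75],"hand":1},{"slide":[-0.9,-0.7,0],"dr":[0,0,0],"hand":1},{"slide":[-0.9,-0.7,0],"dr":[0,0,0],"hand":1}]' >/dev/null
python3 -m handwheel '[{"slide":[-1,-0.7,0],"dr":[0,0,0],"hand":1},{"slide":[-1,-0.7,0],"dr":[0,0,0],"hand":1},{"slide":[-1,-0.7,0],"dr":[0,0,0],"hand":1},{"slide":[-1,-0.7,0],"dr":[0,0,0],"hand":1},{"slide":[-1,-0.7,0],"dr":[0,0,0],"hand":1}]' >/dev/null
python3 -m handwheel '[{"slide":[-1,-0.7,0],"dr":[0,0,0],"hand":1},{"slide":[-1,-0.7,0],"dr":[0,0,0],"hand":1},{"slide":[-1,-0.7,0],"dr":[0,0,0],"hand":1},{"slide":[0,-0.7,0],"dr":[0,0,0],"hand":1},{"slide":[0,0,0],"dr":[0,0,0],"hand":1}]'
cat >> h.py <<'E'
def marks(c,names,k=3):
    cam=P(c); im=ctrl.capture(c); out={}
    for n in names:
        r=ctrl.mark_of(c,n); out[n]=[(np.array(d["uv"]),d["confidence"]) for d in r[:k]]
    return cam,im,out
E
python3 - <<'E'
from h import *
import pickle
cam,im,m=marks("wrist",("rail_mouth","contact_face","dock","led_module"))
cv2.imwrite("pics/dock1.png",im); pickle.dump((cam,m),open("d1.pkl","wb"))
print(ctrl.get_obs()["tcp_pos"])
for n,z in(("rail_mouth",.012),("contact_face",.0225),("dock",0)):
    print(n,[(u.round(1).tolist(),round(c,2),onz(cam,u,z).round(4).tolist()) for u,c in m[n]])
E
```

```text
time_s: 2.3
tcp_pos: [0.466, 0.288, 0.2499]
tool_rot: [-0.305, -3.127, 0.001]
ft_force: [-1.4, -0.1, 0.4]
finger_gap: 0.0853
gripper_force: 0.0
[0.46503815 0.29082436 0.25010775]
rail_mouth [([322.6, 273.3], 0.66, [0.5419, 0.2736, 0.012])]
contact_face [([330.0, 314.8], 0.64, [0.584, 0.273, 0.0225])]
dock [([324.1, 271.8], 0.88, [0.5459, 0.2744, 0.0])]
```

View pics/dock1.png

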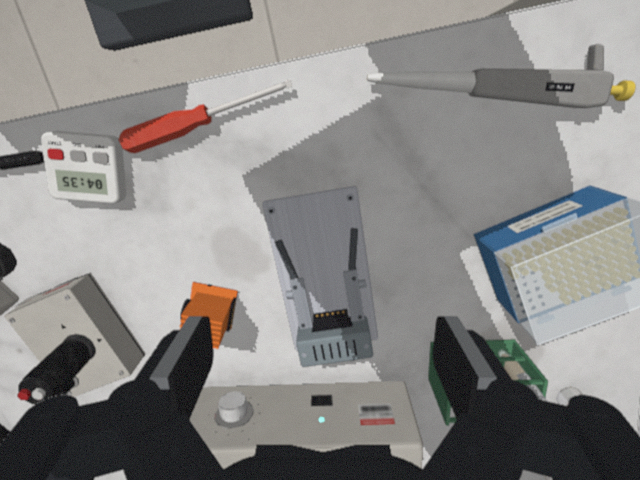

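The wrist view shows the dock plate with front corners at about (263,201) and (356,187), the mouth at (322,273), the contact pins at (330,315) and the housing at (335,345). The orange look-alike is at (210,312), left of the dock. I'll take a second, lower view to get the height and yaw.

```bash
python3 -m handwheel '[{"slide":[0.6,0,0.7],"dr":[0,0,0],"hand":1},{"slide":[0.6,0,0.7],"dr":[0,0,0],"hand":1},{"slide":[0.3,0,0.7],"dr":[0,0,0],"hand":1},{"slide":[0,0,0.4],"dr":[0,0,0],"hand":1},{"slide":[0,0,0],"dr":[0,0,0],"hand":1}]'
python3 - <<'E'
from h import *
import pickle
cam,im,m=marks("wrist",("rail_mouth","contact_face","dock"))
cv2.imwrite("pics/dock2full.png",im); pickle.dump((cam,m),open("d2.pkl","wb"))
cam1,m1=pickle.load(open("d1.pkl","rb"))
for n,z in(("rail_mouth",.012),("contact_face",.0225),("dock",0)):
    print(n,[(u.round(1).tolist(),round(c,2),onz(cam,u,z).round(4).tolist(),tri([(cam,u),(cam1,m1[n][0][0])]).round(4).tolist()) for u,c in m[n]])
f=[proj(cam,[.55+a,.27+b,.012]) for a in(-.11,.11) for b in(-.08,.08)]; print(f)
cv2.imwrite("pics/dock2.png",cv2.resize(im[190:430,210:450],(600,600),interpolation=cv2.INTER_CUBIC))
for uv in((263,201),(356,187)): print(onz(cam1,uv,.012))
E
```

```text
time_s: 2.97
tcp_pos: [0.4348, 0.2961, 0.1983]
tool_rot: [-0.298, -3.125, 0.001]
ft_force: [1.6, -0.6, 0.5]
finger_gap: 0.0851
gripper_force: 0.0
rail_mouth [([319.8, 328.8], 0.77, [0.5413, 0.2735, 0.012], [0.5434, 0.2732, 0.0085]), ([516.3, 116.8], 0.29, [0.3882, 0.4547, 0.012], [0.36, 0.2973, 0.3805])]
contact_face [([327.0, 371.8], 0.81, [0.5806, 0.2727, 0.0225], [0.5935, 0.271, 0.0059])]
dock [([319.7, 323.5], 0.92, [0.543, 0.273, 0.0], [0.5519, 0.2722, -0.0145])]
[array([199.26493503, 242.32353437]), array([388.09167256, 207.46163568]), array([261.80205243, 441.36207541]), array([417.96704528, 417.94930721])]
[0.45763155 0.23269922 0.012     ]
[0.46135513 0.32128148 0.012     ]
```

View pics/dock2.png

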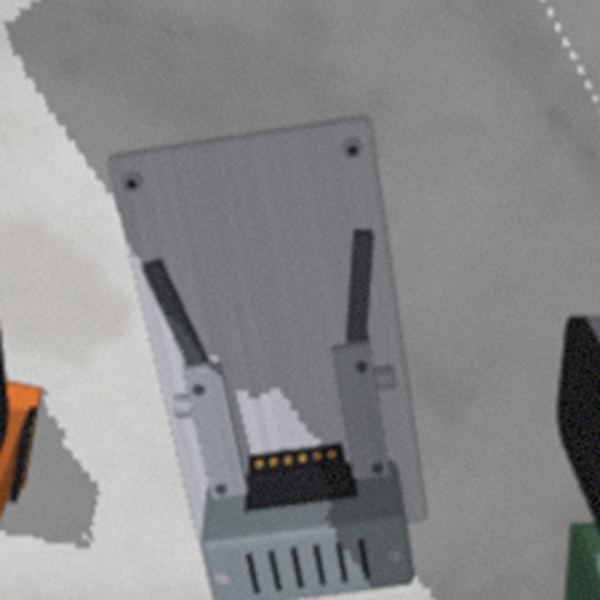

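In the enlarged view (2.5x, offset (210,190)), the plate's front corners are at crop (108,157) and (373,117). The rail screws are at (198,389)/(221,489) and (361,366)/(378,467), and the pins run from (259,463) to (332,454). All of these give the yaw and midline.

```bash
python3 - <<'E'
from h import *
import pickle
from scipy.optimize import least_squares
cam,_=pickle.load(open("d2.pkl","rb"))
f=lambda u,z: onz(cam,(u[0]/2.5+210,u[1]/2.5+190),z)[:2]
ang=lambda v: np.arctan2(v[1],v[0])
A,B=f((108,157),.012),f((373,117),.012); print("front",A,B,np.linalg.norm(B-A),"yaw",ang(B-A)-np.pi/2)
C,D=f((427,520),.012),0; print("right edge yaw",ang(C-B),np.linalg.norm(C-B))
s=[f(u,.0225) for u in((198,389),(221,489),(361,366),(378,467))]
print("screws",s,"yaw",ang(s[1]-s[0]),ang(s[3]-s[2]),ang(s[2]-s[0])-np.pi/2,ang(s[3]-s[1])-np.pi/2)
p,q=f((259,463),.0225),f((332,454),.0225); print("pins yaw",ang(q-p)-np.pi/2)
yaw=np.mean([ang(B-A)-np.pi/2,ang(C-B),ang(s[1]-s[0]),ang(s[3]-s[2]),ang(s[2]-s[0])-np.pi/2,ang(s[3]-s[1])-np.pi/2])
x=np.array([np.cos(yaw),np.sin(yaw)]);y=np.array([-x[1],x[0]])
print("yaw",yaw)
o1=(A+B)/2+.085*x; print("origin from front",o1)
ms=sum(s)/4; mp=(p+q)/2
print("lateral of screw mid, pins mid, mouth marks rel. o1",[(v-o1)@y for v in(ms,mp,np.array([.5413,.2735]),np.array([.5419,.2736]),np.array([.5459,.2744]),np.array([.543,.273]))])
m=[f(u,.0225) for u in((190,368),(220,362),(332,347),(368,342))]
print("rail fronts along x rel o1 (want -.005)",[(v-o1)@x for v in m],[(v-o1)@y for v in m])
E
```

```text
front [0.45773365 0.23222289] [0.46053204 0.32284897] 0.09066927562290143 yaw -0.030868647416470996
right edge yaw -0.03412420620301781 0.16830927421783803
screws [array([0.54659834, 0.24468634]), array([0.5907537 , 0.24366511]), array([0.54817323, 0.30350515]), array([0.59199757, 0.30262484])] yaw -0.023123987130212985 -0.020084581356391844 -0.026768794876853574 -0.021093899467378607
pins yaw -0.04223316073150629
yaw -0.026010686075054305
origin from front [0.54410409 0.27532527]
lateral of screw mid, pins mid, mouth marks rel. o1 [np.float64(-0.0010469482346843332), np.float64(-0.0009232477295399374), np.float64(-0.0018975831285832478), np.float64(-0.0017820123025290725), np.float64(-0.0008782518966776703), np.float64(-0.0023532008186846567)]
rail fronts along x rel o1 (want -.005) [np.float64(-0.005732168431373155), np.float64(-0.006421240689143185), np.float64(-0.006008713169501031), np.float64(-0.005948564815901614)] [np.float64(-0.031699125516929716), np.float64(-0.020742520941491534), np.float64(0.01927135031936996), np.float64(0.032042760641304124)]
```

```bash
python3 -c "
from h import *
go([.395,-.235,.27],[-.1,.995])"
```

```text
turn units [ 0.    0.01 -2.43] q6 now 0.54
  turn units [ 2.000e-02 -1.000e-02  2.375e+01] q6 now 0.54
  slide units (after smaller turn) [  4.72 -26.21  -3.45]
```

```bash
python3 -m handwheel '[{"slide":[0.2,0,-0.9],"dr":[0,0,-0.8],"hand":1},{"slide":[0.2,0,-0.9],"dr":[0,0,-0.8],"hand":1},{"slide":[0.2,-0.6,-0.9],"dr":[0,0,-0.8],"hand":1},{"slide":[0.2,-0.8,-0.8],"dr":[0,0,0],"hand":1},{"slide":[0.2,-1,0],"dr":[0,0,0],"hand":1}]' >/dev/null
python3 -m handwheel '[{"slide":[0.2,-1,0],"dr":[0,0,0],"hand":1},{"slide":[0.2,-1,0],"dr":[0,0,0],"hand":1},{"slide":[0.2,-1,0],"dr":[0,0,0],"hand":1},{"slide":[0.2,-1,0],"dr":[0,0,0],"hand":1},{"slide":[0.2,-1,0],"dr":[0,0,0],"hand":1}]' >/dev/null
python3 -m handwheel '[{"slide":[0.2,-1,0],"dr":[0,0,0],"hand":1},{"slide":[0.2,-1,0],"dr":[0,0,0],"hand":1},{"slide":[0.2,-1,0],"dr":[0,0,0],"hand":1},{"slide":[0.2,-1,0],"dr":[0,0,0],"hand":1},{"slide":[0.2,-1,0],"dr":[0,0,0],"hand":1}]'
python3 -m handwheel '[{"slide":[0.2,-1,0],"dr":[0,0,0],"hand":1},{"slide":[0.2,-1,0],"dr":[0,0,0],"hand":1},{"slide":[0.2,-1,0],"dr":[0,0,0],"hand":1},{"slide":[0.2,-1,0],"dr":[0,0,0],"hand":1},{"slide":[0.2,-1,0],"dr":[0,0,0],"hand":1}]' >/dev/null
python3 -m handwheel '[{"slide":[0.2,-1,0],"dr":[0,0,0],"hand":1},{"slide":[0.2,-1,0],"dr":[0,0,0],"hand":1},{"slide":[0.2,-1,0],"dr":[0,0,0],"hand":1},{"slide":[0,-1,0],"dr":[0,0,0],"hand":1},{"slide":[0,-1,0],"dr":[0,0,0],"hand":1}]'
python3 - <<'E'
from h import *
import pickle
cam,im,m=marks("wrist",("led_module","led_grip","led_rear","module_case","blank_module","lens_module"))
cv2.imwrite("pics/case1.png",im); pickle.dump((cam,m),open("c1.pkl","wb"))
for n,z in(("led_module",.003),("led_grip",.04),("led_rear",.0135),("module_case",0),("blank_module",.003),("lens_module",.003)):
    print(n,[(u.round(1).tolist(),round(c,2),onz(cam,u,z).round(4).tolist()) for u,c in m[n]])
go([.40,-.23,.2])
E
```

```text
time_s: 4.42
tcp_pos: [0.3992, 0.0442, 0.2711]
tool_rot: [-0.151, 3.136, -0.001]
ft_force: [0.3, -0.4, 0.5]
finger_gap: 0.0852
gripper_force: 0.0
time_s: 5.25
tcp_pos: [0.3864, -0.1583, 0.2711]
tool_rot: [-0.15, 3.137, -0.002]
ft_force: [0.2, -0.0, 0.3]
finger_gap: 0.0853
gripper_force: 0.0
led_module [([565.8, 357.0], 0.82, [0.558, 0.1483, 0.003]), ([239.3, 242.4], 0.81, [0.4504, -0.2406, 0.003])]
led_grip [([584.2, 376.9], 0.87, [0.5569, 0.1464, 0.04]), ([235.6, 256.3], 0.84, [0.451, -0.2367, 0.04])]
led_rear [([584.2, 370.5], 0.68, [0.5673, 0.1669, 0.0135]), ([239.9, 269.8], 0.56, [0.4773, -0.2372, 0.0135]), ([544.4, 216.3], 0.46, [0.3886, 0.0678, 0.0135])]
module_case []
blank_module [([246.1, 290.9], 0.69, [0.5072, -0.2316, 0.003]), ([150.7, 202.1], 0.48, [0.415, -0.3323, 0.003])]
lens_module []
  slide units (after smaller turn) [-0.32 -3.74  3.52]
```

View pics/case1.png

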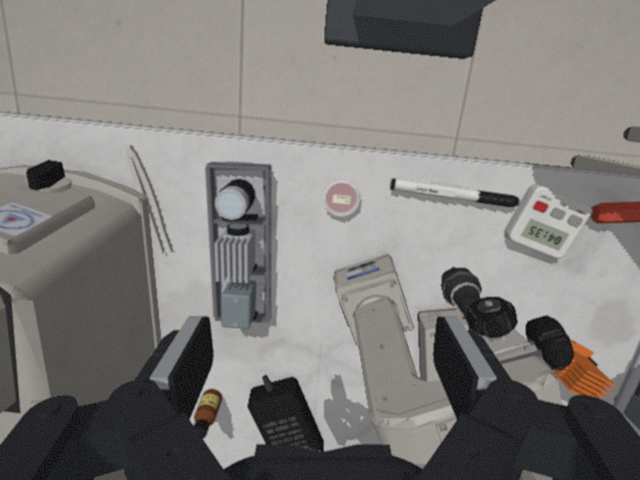

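The wrist view shows the case, with the lens barrel at (233,200), the finned LED module at (233,258) and its lens at (238,231) towards the robot, and the plain block at (237,300). The orange look-alike at (585,370) is outside the case. I'll take a second, lower view.

```bash
python3 -m handwheel '[{"slide":[0,-0.9,0.7],"dr":[0,0,0],"hand":1},{"slide":[0,-0.9,0.7],"dr":[0,0,0],"hand":1},{"slide":[0,-0.9,0.7],"dr":[0,0,0],"hand":1},{"slide":[0,-0.6,0.7],"dr":[0,0,0],"hand":1},{"slide":[0,0,0.5],"dr":[0,0,0],"hand":1}]'
python3 - <<'E'
from h import *
import pickle
ctrl.capture("wrist")
cam,im,m=marks("wrist",("led_module","led_grip","led_rear","blank_module","lens_module"))
cv2.imwrite("pics/case2full.png",im); pickle.dump((cam,m),open("c2.pkl","wb"))
c1,m1=pickle.load(open("c1.pkl","rb"))
for n,z in(("led_module",.003),("led_grip",.04),("led_rear",.0135),("blank_module",.003),("lens_module",.003)):
    print(n,[(u.round(1).tolist(),round(c,2),onz(cam,u,z).round(4).tolist()) for u,c in m[n]])
for n in("led_module","led_grip","led_rear"): print("tri",n,tri([(cam,m[n][0][0]),(c1,m1[n][1][0])]).round(4))
c=proj(cam,[.451,-.237,.03]).astype(int); a=max(c[0]-80,0); b=max(c[1]-120,0); print(a,b)
cv2.imwrite("pics/case2.png",cv2.resize(im[b:b+200,a:a+200],(800,800))[:600] if 0 else cv2.resize(im[b:b+200,a:a+200],(600,600),interpolation=cv2.INTER_CUBIC))
E
```

```text
time_s: 6.02
tcp_pos: [0.3926, -0.2232, 0.2028]
tool_rot: [0.15, -3.138, -0.0]
ft_force: [0.8, 0.6, -0.9]
finger_gap: 0.0855
gripper_force: 0.0
led_module [([293.1, 287.8], 0.67, [0.4676, -0.2398, 0.003]), ([295.8, 269.3], 0.57, [0.4491, -0.2387, 0.003])]
led_grip [([295.4, 285.9], 0.95, [0.4472, -0.2369, 0.04])]
led_rear [([296.8, 300.6], 0.76, [0.4746, -0.2353, 0.0135])]
blank_module [([300.4, 324.8], 0.66, [0.5054, -0.2302, 0.003])]
lens_module [([299.8, 211.1], 0.87, [0.3951, -0.2393, 0.003])]
tri led_module [ 0.4368 -0.2347  0.053 ]
tri led_grip [ 0.4526 -0.2376  0.0323]
tri led_rear [ 0.4739 -0.2358  0.0177]
215 164
```

View pics/case2.png

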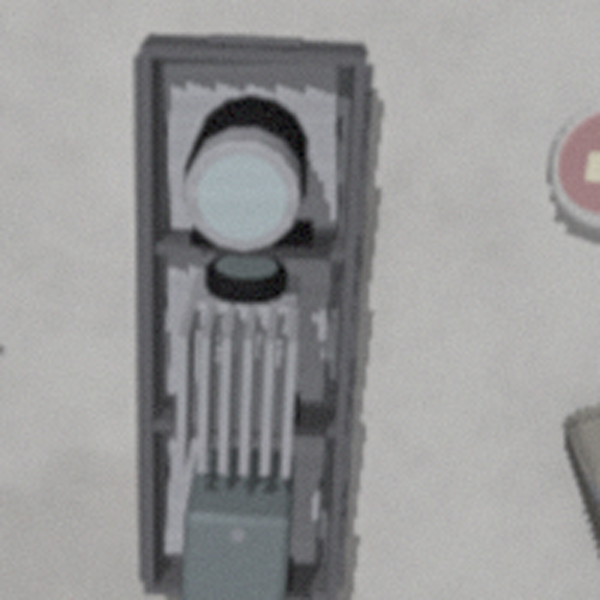

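The crop confirms it: in the middle compartment, a bare aluminium block with fins (tops from crop (247,312) to (243,478)) and a round lens at (247,277) facing the robot. A lens barrel stands ahead of it and a plain block behind.

```bash
python3 - <<'E'
from h import *
import pickle
cam,_=pickle.load(open("c2.pkl","rb"))
f=lambda u,z: onz(cam,(u[0]/3+215,u[1]/3+164),z)[:2]
a,b=f((247,312),.055),f((243.5,478),.055); v=b-a
print("fins",a,b,np.linalg.norm(v),"yaw",np.arctan2(v[1],v[0]),"mid",(a+b)/2)
for p,q in(((203,315),(200,475)),((293,310),(288,475))):
    v=f(q,.055)-f(p,.055); print("fin yaw",np.arctan2(v[1],v[0]),f(p,.055),f(q,.055))
L=f((146,60),.018),f((150,580),.018);Rr=f((361,60),.018),f((342,580),.018)
for p,q in(L,Rr): print("case edge yaw",np.arctan2(*(q-p)[::-1]),p,q)
print("case centre line y at .45", np.interp(.45,*zip(L[0],L[1])),np.interp(.45,*zip(Rr[0],Rr[1])))
o=ctrl.get_obs();R=R0(o);print("tool y",R[:2,1]); 
E
```

```text
fins [ 0.4248527  -0.23612835] [ 0.47223499 -0.23349464] 0.04745543070787312 yaw 0.05552717190624409 mid [ 0.44854384 -0.2348115 ]
fin yaw 0.04543685541128657 [ 0.42670508 -0.24700283] [ 0.47241054 -0.24492468]
fin yaw 0.059859164002484165 [ 0.42322588 -0.22475093] [ 0.47023587 -0.22193359]
case edge yaw 0.054358709972286694 [ 0.37159268 -0.26897472] [ 0.53369459 -0.26015438]
case edge yaw 0.07053651076983115 [ 0.36618666 -0.21255554] [ 0.52813161 -0.20111352]
case centre line y at .45 -0.26470839929592516 -0.20663381150814716
tool y [-0.09698752  0.99528493]
```

```bash
python3 -c "
from h import *
go([.450,-.2365,.042],[-.057,.998])"
```

```text
turn units [-0.01  0.01  0.33] q6 now -0.9
  turn units [-1.000e-02 -1.000e-02 -2.585e+01] q6 now -0.9
  slide units (after smaller turn) [-2.8  -0.88  8.15]
```

```bash
python3 -m handwheel '[{"slide":[-0.7,-0.2,0],"dr":[0,0,0.33],"hand":1},{"slide":[-0.7,-0.2,0],"dr":[0,0,0],"hand":1},{"slide":[-0.7,-0.2,0],"dr":[0,0,0],"hand":1},{"slide":[-0.7,-0.28,0],"dr":[0,0,0],"hand":1},{"slide":[0,0,0.7],"dr":[0,0,0],"hand":1}]' 60 >/dev/null
python3 -m handwheel '[{"slide":[0,0,0.9],"dr":[0,0,0],"hand":1},{"slide":[0,0,0.9],"dr":[0,0,0],"hand":1},{"slide":[0,0,0.9],"dr":[0,0,0],"hand":1},{"slide":[0,0,0.9],"dr":[0,0,0],"hand":1},{"slide":[0,0,0],"dr":[0,0,0],"hand":1}]'
python3 -c "
from h import *
go([.450,-.2365,.042],[-.057,.998])"
```

```text
time_s: 7.2
tcp_pos: [0.4485, -0.2348, 0.1152]
tool_rot: [0.09, -3.137, -0.005]
ft_force: [-0.2, 1.4, -0.8]
finger_gap: 0.0854
gripper_force: 0.0
  turn units [ 0.03 -0.02  0.  ] q6 now -0.8
  turn units [  0.04   0.04 -26.18] q6 now -0.8
  slide units (after smaller turn) [-0.07 -0.09  3.66]
```

```bash
python3 -m handwheel '[{"slide":[0,-0.05,0.9],"dr":[0,0,0],"hand":1},{"slide":[0,-0.05,0.9],"dr":[0,0,0],"hand":1},{"slide":[0,0,0.9],"dr":[0,0,0],"hand":1},{"slide":[0,0,0.7],"dr":[0,0,0],"hand":1},{"slide":[0,0,0.25],"dr":[0,0,0],"hand":1}]' 60
python3 -m handwheel '[{"slide":[0,0,0],"dr":[0,0,0],"hand":-1},{"slide":[0,0,0],"dr":[0,0,0],"hand":-1},{"slide":[0,0,0],"dr":[0,0,0],"hand":-1},{"slide":[0,0,0],"dr":[0,0,0],"hand":-1},{"slide":[0,0,0],"dr":[0,0,0],"hand":-1}]' 60
python3 -m handwheel '[{"slide":[0,0,0],"dr":[0,0,0],"hand":-1},{"slide":[0,0,0],"dr":[0,0,0],"hand":-1},{"slide":[0,0,0],"dr":[0,0,0],"hand":-1},{"slide":[0,0,0],"dr":[0,0,0],"hand":-1},{"slide":[0,0,0],"dr":[0,0,0],"hand":-1}]' 60
```

```text
time_s: 7.62
tcp_pos: [0.4495, -0.2378, 0.0444]
tool_rot: [0.089, -3.14, -0.001]
ft_force: [-0.6, 0.4, 0.2]
finger_gap: 0.0855
gripper_force: 0.0
time_s: 8.03
tcp_pos: [0.4505, -0.2389, 0.0464]
tool_rot: [-0.089, 3.139, -0.002]
ft_force: [0.5, -1.1, -1.2]
finger_gap: 0.0292
gripper_force: 59.2
time_s: 8.45
tcp_pos: [0.4505, -0.239, 0.0464]
tool_rot: [-0.089, 3.139, -0.002]
ft_force: [-0.6, 0.5, 6.3]
finger_gap: 0.0291
gripper_force: 60.3
```

```bash
python3 -m handwheel '[{"slide":[0,0,-0.3],"dr":[0,0,0],"hand":-1},{"slide":[0,0,-0.6],"dr":[0,0,0],"hand":-1},{"slide":[0,0,-0.9],"dr":[0,0,0],"hand":-1},{"slide":[0,0,-0.9],"dr":[0,0,0],"hand":-1},{"slide":[0,0,-0.9],"dr":[0,0,0],"hand":-1}]' 60
python3 -m handwheel '[{"slide":[0,0,-0.9],"dr":[0,0,0],"hand":-1},{"slide":[0,0,-0.9],"dr":[0,0,0],"hand":-1},{"slide":[0,0,-0.9],"dr":[0,0,0],"hand":-1},{"slide":[0,0,-0.6],"dr":[0,0,0],"hand":-1},{"slide":[0,0,0],"dr":[0,0,0],"hand":-1}]' 60
python3 - <<'E'
from h import *
im=ctrl.capture("wrist"); cam=P("wrist")
for n in("led_module","led_grip","led_rear"):
    print(n,[(np.round(d["uv"],1).tolist(),round(d["confidence"],2)) for d in ctrl.mark_of("wrist",n)[:3]])
o=ctrl.get_obs(); print(o["tcp_pos"],"tcp px",proj(cam,o["tcp_pos"]), o["ft_force"],o["finger_gap"])
cv2.imwrite("pics/held.png",im)
go([.40,-.2,.29],[.026,1])
E
```

```text
time_s: 8.87
tcp_pos: [0.4495, -0.2382, 0.1186]
tool_rot: [0.089, -3.14, -0.0]
ft_force: [-0.5, -0.6, -1.3]
finger_gap: 0.0295
gripper_force: 59.2
time_s: 9.28
tcp_pos: [0.4506, -0.2392, 0.1864]
tool_rot: [-0.089, 3.137, -0.005]
ft_force: [1.0, -1.0, -1.2]
finger_gap: 0.029
gripper_force: 59.3
led_module [([321.5, 291.8], 0.82)]
led_grip [([322.7, 338.9], 0.94)]
led_rear [([321.8, 352.9], 0.97)]
[ 0.44925818 -0.23787563  0.18179165] tcp px [322.68139202 341.89084806] [-0.0622617   0.72127798 -1.97096069] 0.02909780953837757
  turn units [ 0.01 -0.01  0.69] q6 now -0.8
  turn units [ 2.000e-02  2.000e-02 -2.549e+01] q6 now -0.8
  slide units (after smaller turn) [ 2.51  1.83 -5.41]
```

View pics/held.png

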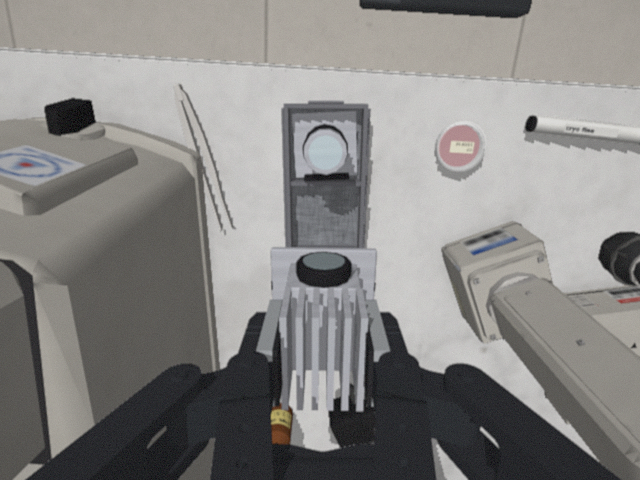

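The view shows the module held squarely: lens at (324,265) towards the robot, foot front edge from (271,248) to (376,248), and the two other modules still standing in the case. I'll fit its pose in the hand.

```bash
python3 - <<'E'
from h import *
from scipy.optimize import least_squares
cam=P("wrist"); o=ctrl.get_obs(); R=R0(o); p=np.array(o["tcp_pos"])
K,Rc,t=cam; print("f",K[0,0],"cam in tool",R.T@(-Rc.T@t-p))
# module frame -> tool: x_mod=-x_tool, y_mod=y_tool, z_mod=-z_tool
pts=np.array([[-24,-24,4],[-24,24,4],[-25,0,30],[0,0,0],[1.5,0,37],[24,0,10.5],[-18,-15,52],[-18,15,52]])/1e3
uv=np.array([[271.5,248],[376,249],[324,254],[321.5,291.8],[322.7,338.9],[321.8,352.9],[283,291],[363,291]])
w=np.array([2,2,1,.3,.6,.5,.5,.5])
def tool(v,q):
    dx,dy,h,yaw=v; r=Ro.from_euler("z",yaw).as_matrix()@q
    return np.array([-r[0]-dx,r[1]+dy,h-r[2]])   # dx: module origin ahead (world+) of tcp; h: tcp above underside
def res(v): return np.concatenate([wi*(proj(cam,p+R@tool(v,q))-u) for q,u,wi in zip(pts,uv,w)])
s=least_squares(res,[-.0015,0,.04,0]); print(s.x.round(4)); print(s.fun.reshape(-1,2).round(1).tolist())
E
```

```text
f 390.7595571271677 cam in tool [ 0.0859007   0.00091551 -0.12276023]
[ 0.0022  0.0012  0.0536 -0.0114]
[[2.3, -5.0], [-2.7, -4.7], [-0.1, 12.1], [0.5, -1.1], [0.2, -4.2], [0.3, -5.7], [-0.5, 8.4], [1.3, 8.8]]
```

```bash
python3 - <<'E'
from h import *
from scipy.optimize import least_squares
cam=P("wrist"); o=ctrl.get_obs(); R=R0(o); p=np.array(o["tcp_pos"])
pts=np.array([[-24,-24,0],[-24,24,0],[1.5,0,37],[24,0,10.5],[21,-15,52],[21,15,52]])/1e3
uv=np.array([[271.5,248],[376,249],[322.7,338.9],[321.8,352.9],[284,410],[364,411]])
w=np.array([2,2,.6,.4,1,1])
def tool(v,q):
    dx,dy,h,yaw=v; r=Ro.from_euler("z",yaw).as_matrix()@q
    return np.array([-r[0]-dx,r[1]+dy,h-r[2]])
def res(v): return np.concatenate([wi*(proj(cam,p+R@tool(v,q))-u) for q,u,wi in zip(pts,uv,w)])
s=least_squares(res,[-.0015,0,.04,0]); print(s.x.round(4)); print(s.fun.reshape(-1,2).round(1).tolist())
im=cv2.imread("pics/held.png"); cv2.imwrite("pics/heldcrop.png",cv2.resize(im[235:425,255:395],(590,800))[:600] if 0 else cv2.resize(im[235:425,255:395],(442,600),interpolation=cv2.INTER_CUBIC))
E
```

```text
[ 0.002   0.0014  0.0458 -0.0061]
[[0.6, 0.2], [-0.2, -0.6], [0.6, 2.1], [0.6, -1.0], [-0.8, 0.2], [-0.4, -0.4]]
```

View pics/heldcrop.png

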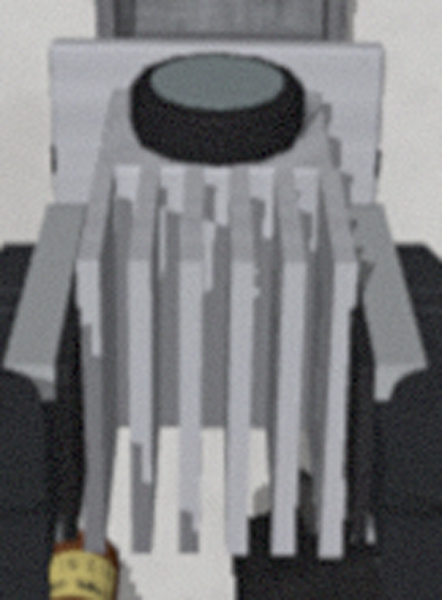

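The fit agrees to about 1 px: module origin 2 mm ahead of the TCP, TCP about 45 mm above the underside, and yaw about 0. Next is the transit: up and back, then across.

```bash
python3 -m handwheel '[{"slide":[0.2,0,-1],"dr":[0,0,0.35],"hand":-1},{"slide":[0.5,0,-1],"dr":[0,0,0.34],"hand":-1},{"slide":[0.6,0,-1],"dr":[0,0,0],"hand":-1},{"slide":[0.6,0.3,-1],"dr":[0,0,0],"hand":-1},{"slide":[0.6,0.7,-1],"dr":[0,0,0],"hand":-1}]' >/dev/null
python3 -m handwheel '[{"slide":[0,1,-0.2],"dr":[0,0,0],"hand":-1},{"slide":[0,1,0],"dr":[0,0,0],"hand":-1},{"slide":[0,1,0],"dr":[0,0,0],"hand":-1},{"slide":[0,1,0],"dr":[0,0,0],"hand":-1},{"slide":[0,1,0],"dr":[0,0,0],"hand":-1}]'
python3 -m handwheel '[{"slide":[0,1,0],"dr":[0,0,0],"hand":-1},{"slide":[0,1,0],"dr":[0,0,0],"hand":-1},{"slide":[0,1,0],"dr":[0,0,0],"hand":-1},{"slide":[0,1,0],"dr":[0,0,0],"hand":-1},{"slide":[0,1,0],"dr":[0,0,0],"hand":-1}]' >/dev/null
python3 -m handwheel '[{"slide":[0,1,0],"dr":[0,0,0],"hand":-1},{"slide":[0,1,0],"dr":[0,0,0],"hand":-1},{"slide":[0,1,0],"dr":[0,0,0],"hand":-1},{"slide":[0,1,0],"dr":[0,0,0],"hand":-1},{"slide":[0,1,0],"dr":[0,0,0],"hand":-1}]' >/dev/null
python3 -m handwheel '[{"slide":[0,1,0],"dr":[0,0,0],"hand":-1},{"slide":[0,1,0],"dr":[0,0,0],"hand":-1},{"slide":[0,1,0],"dr":[0,0,0],"hand":-1},{"slide":[0,1,0],"dr":[0,0,0],"hand":-1},{"slide":[0,1,0],"dr":[0,0,0],"hand":-1}]'
python3 -c "
from h import *
go([.45,.2765,.20],[.026,1])"
```

```text
time_s: 10.32
tcp_pos: [0.4025, -0.1167, 0.2858]
tool_rot: [-0.042, -3.14, -0.002]
ft_force: [0.5, 0.1, -2.1]
finger_gap: 0.0293
gripper_force: 59.5
time_s: 11.57
tcp_pos: [0.4102, 0.1831, 0.2858]
tool_rot: [-0.041, -3.14, 0.0]
ft_force: [-0.0, 0.0, -1.7]
finger_gap: 0.0293
gripper_force: 59.5
  turn units [-0.   -0.01 -0.  ] q6 now 0.15
  turn units [-2.000e-02  0.000e+00  2.618e+01] q6 now 0.15
  slide units (after smaller turn) [-1.87  4.72  4.29]
```

```bash
python3 -m handwheel '[{"slide":[0,0.95,0],"dr":[0,0,0],"hand":-1},{"slide":[0,0.95,0.2],"dr":[0,0,0],"hand":-1},{"slide":[0,0.95,0.7],"dr":[0,0,0],"hand":-1},{"slide":[-0.4,0.95,0.8],"dr":[0,0,0],"hand":-1},{"slide":[-0.7,0.9,0.9],"dr":[0,0,0],"hand":-1}]' >/dev/null
python3 -m handwheel '[{"slide":[-0.8,0,0.9],"dr":[0,0,0],"hand":-1},{"slide":[-0.8,0,0.9],"dr":[0,0,0],"hand":-1},{"slide":[-0.8,0,0.9],"dr":[0,0,0],"hand":-1},{"slide":[-0.7,0,0.9],"dr":[0,0,0],"hand":-1},{"slide":[0,0,0.9],"dr":[0,0,0],"hand":-1}]'
python3 -m handwheel '[{"slide":[0,0,0.7],"dr":[0,0,0],"hand":-1},{"slide":[0,0,0.7],"dr":[0,0,0],"hand":-1},{"slide":[0,0,0.4],"dr":[0,0,0],"hand":-1},{"slide":[0,0,0],"dr":[0,0,0],"hand":-1},{"slide":[0,0,0],"dr":[0,0,0],"hand":-1}]'
python3 - <<'E'
from h import *
im=ctrl.capture("wrist"); cv2.imwrite("pics/near.png",im)
go([.4965,.2755,.058],[.026,1]); o=ctrl.get_obs(); print(o["tcp_pos"],o["time_s"])
cam=P("wrist"); yaw=-.026; x=np.array([np.cos(yaw),np.sin(yaw)]);y=np.array([-x[1],x[0]]); O=np.array([.5435,.2743])
for n,a,b,z in(("frontL",-85,-46,12),("frontR",-85,46,12),("cheekL",-45,-33.5,19),("cheekR",-45,33.5,19)):
    print(n,proj(cam,[*(O+x*a/1e3+y*b/1e3),z/1e3]).round(1))
E
```

```text
time_s: 12.4
tcp_pos: [0.4983, 0.2733, 0.1424]
tool_rot: [-0.043, -3.14, 0.001]
ft_force: [0.1, 1.2, -1.4]
finger_gap: 0.0292
gripper_force: 59.6
time_s: 12.82
tcp_pos: [0.4966, 0.2738, 0.1084]
tool_rot: [-0.041, -3.14, 0.001]
ft_force: [0.2, 0.3, -2.0]
finger_gap: 0.029
gripper_force: 59.5
  turn units [ 0.  0. -0.] q6 now 0.3
  turn units [ 0.   -0.   26.18] q6 now 0.3
  slide units (after smaller turn) [0.04 0.08 2.57]
[0.4971973  0.27396495 0.10935765] 12.8667
frontL [243.3 189.3]
frontR [404.2 189.3]
cheekL [266.8 258.8]
cheekR [380.7 258.8]
```

View pics/near.png

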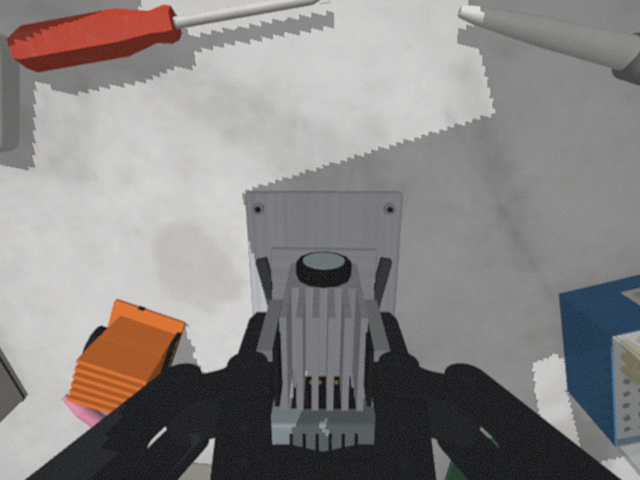

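The view shows the module directly over the dock mouth. The plate's front corners are at (247,192) and (403,192), the cheeks show on both sides at (263,275) and (385,275), and the pins are straight ahead at (323,380). It needs about +1.2 mm in tool y, and the yaw is square. I'll lower it to the floor while watching the force.

```bash
python3 -m handwheel '[{"slide":[0,0.06,0.7],"dr":[0,0,0],"hand":-1},{"slide":[0,0,0.7],"dr":[0,0,0],"hand":-1},{"slide":[0,0,0.6],"dr":[0,0,0],"hand":-1},{"slide":[0,0,0.3],"dr":[0,0,0],"hand":-1},{"slide":[0,0,0],"dr":[0,0,0],"hand":-1}]'
python3 -m handwheel '[{"slide":[0,0,0.05],"dr":[0,0,0],"hand":-1},{"slide":[0,0,0.05],"dr":[0,0,0],"hand":-1},{"slide":[0,0,0],"dr":[0,0,0],"hand":-1},{"slide":[0,0,0],"dr":[0,0,0],"hand":-1},{"slide":[0,0,0],"dr":[0,0,0],"hand":-1}]'
```

```text
time_s: 13.28
tcp_pos: [0.4965, 0.2749, 0.0619]
tool_rot: [-0.041, -3.14, 0.001]
ft_force: [-0.0, -0.6, -1.5]
finger_gap: 0.0289
gripper_force: 59.5
time_s: 13.7
tcp_pos: [0.4975, 0.2752, 0.0615]
tool_rot: [0.041, 3.141, 0.0]
ft_force: [0.2, 0.1, -1.0]
finger_gap: 0.0287
gripper_force: 59.5
```

```bash
for i in 1 2 3; do python3 -m handwheel '[{"slide":[0,0,0.05],"dr":[0,0,0],"hand":-1},{"slide":[0,0,0.05],"dr":[0,0,0],"hand":-1},{"slide":[0,0,0],"dr":[0,0,0],"hand":-1},{"slide":[0,0,0],"dr":[0,0,0],"hand":-1},{"slide":[0,0,0],"dr":[0,0,0],"hand":-1}]' | egrep "tcp|ft"; done
```

```text
tcp_pos: [0.4972, 0.2751, 0.059]
ft_force: [-0.2, -0.2, -1.5]
tcp_pos: [0.4972, 0.2751, 0.057]
ft_force: [0.1, -1.0, -1.6]
tcp_pos: [0.4973, 0.2752, 0.0554]
ft_force: [-1.5, -0.9, 4.1]
```

```bash
python3 -m handwheel '[{"slide":[0,0,-0.04],"dr":[0,0,0],"hand":-1},{"slide":[-0.3,0,0],"dr":[0,0,0],"hand":-1},{"slide":[-0.3,0,0],"dr":[0,0,0],"hand":-1},{"slide":[-0.3,0,0],"dr":[0,0,0],"hand":-1},{"slide":[0,0,0],"dr":[0,0,0],"hand":-1}]' | egrep "tcp|ft|rot"
python3 -m handwheel '[{"slide":[-0.2,0,0],"dr":[0,0,0],"hand":-1},{"slide":[-0.2,0,0],"dr":[0,0,0],"hand":-1},{"slide":[-0.2,0,0],"dr":[0,0,0],"hand":-1},{"slide":[0,0,0],"dr":[0,0,0],"hand":-1},{"slide":[0,0,0],"dr":[0,0,0],"hand":-1}]'| egrep "tcp|ft|rot"
```

```text
tcp_pos: [0.5166, 0.2744, 0.0557]
tool_rot: [0.042, 3.141, 0.0]
ft_force: [0.8, 0.3, -1.1]
tcp_pos: [0.5274, 0.2743, 0.0558]
tool_rot: [-0.041, -3.141, -0.0]
ft_force: [0.3, -1.0, -2.2]
```

```bash
python3 -m handwheel '[{"slide":[-0.2,0,0],"dr":[0,0,0],"hand":-1},{"slide":[-0.2,0,0],"dr":[0,0,0],"hand":-1},{"slide":[-0.2,0,0],"dr":[0,0,0],"hand":-1},{"slide":[-0.1,0,0],"dr":[0,0,0],"hand":-1},{"slide":[0,0,0],"dr":[0,0,0],"hand":-1}]' | egrep "tcp|ft|rot"
python3 -m handwheel '[{"slide":[-0.15,0,0],"dr":[0,0,0],"hand":-1},{"slide":[-0.15,0,0],"dr":[0,0,0],"hand":-1},{"slide":[-0.15,0,0],"dr":[0,0,0],"hand":-1},{"slide":[0,0,0],"dr":[0,0,0],"hand":-1},{"slide":[0,0,0],"dr":[0,0,0],"hand":-1}]'| egrep "tcp|ft|rot"
```

```text
tcp_pos: [0.5418, 0.2739, 0.0559]
tool_rot: [0.042, 3.141, 0.0]
ft_force: [0.9, 0.0, -1.2]
tcp_pos: [0.5503, 0.2737, 0.0558]
tool_rot: [0.041, 3.141, 0.0]
ft_force: [-0.5, 0.3, -0.8]
```

```bash
for i in 1 2 3; do python3 -m handwheel '[{"slide":[-0.05,0,0],"dr":[0,0,0],"hand":-1},{"slide":[-0.05,0,0],"dr":[0,0,0],"hand":-1},{"slide":[0,0,0],"dr":[0,0,0],"hand":-1},{"slide":[0,0,0],"dr":[0,0,0],"hand":-1},{"slide":[0,0,0],"dr":[0,0,0],"hand":-1}]' | egrep "tcp|ft"; done
```

```text
tcp_pos: [0.5521, 0.2737, 0.0558]
ft_force: [-0.2, 0.7, -2.1]
tcp_pos: [0.5542, 0.2736, 0.0558]
ft_force: [0.5, -0.1, -1.0]
tcp_pos: [0.5562, 0.2736, 0.0558]
ft_force: [-0.4, -0.9, -1.3]
```

```bash
for i in 1 2; do python3 -m handwheel '[{"slide":[-0.05,0,0],"dr":[0,0,0],"hand":-1},{"slide":[-0.05,0,0],"dr":[0,0,0],"hand":-1},{"slide":[0,0,0],"dr":[0,0,0],"hand":-1},{"slide":[0,0,0],"dr":[0,0,0],"hand":-1},{"slide":[0,0,0],"dr":[0,0,0],"hand":-1}]' | egrep "tcp|ft|time"; done
```

```text
time_s: 18.28
tcp_pos: [0.558, 0.2735, 0.0558]
ft_force: [-3.0, -0.5, -0.9]
time_s: 18.7
tcp_pos: [0.5597, 0.2735, 0.0556]
ft_force: [-5.3, 0.2, 0.8]
```

```bash
for i in 1 2; do python3 -m handwheel '[{"slide":[-0.05,0,0],"dr":[0,0,0],"hand":-1},{"slide":[-0.03,0,0],"dr":[0,0,0],"hand":-1},{"slide":[0,0,0],"dr":[0,0,0],"hand":-1},{"slide":[0,0,0],"dr":[0,0,0],"hand":-1},{"slide":[0,0,0],"dr":[0,0,0],"hand":-1}]' | egrep "tcp|ft|time|grip"; done
```

```text
time_s: 19.12
tcp_pos: [0.5609, 0.2735, 0.0555]
ft_force: [-6.8, -0.6, 1.3]
gripper_force: 59.8
time_s: 19.53
tcp_pos: [0.562, 0.2734, 0.0556]
ft_force: [-9.0, 0.4, 4.6]
gripper_force: 60.0
```

```bash
python3 -m handwheel '[{"slide":[-0.05,0,0],"dr":[0,0,0],"hand":-1},{"slide":[-0.04,0,0],"dr":[0,0,0],"hand":-1},{"slide":[0,0,0],"dr":[0,0,0],"hand":-1},{"slide":[0,0,0],"dr":[0,0,0],"hand":-1},{"slide":[0,0,0],"dr":[0,0,0],"hand":-1}]' | egrep "tcp|ft|time|grip|rot"
python3 -m handwheel '[{"slide":[0,0,0],"dr":[0,0,0],"hand":-1},{"slide":[0,0,0],"dr":[0,0,0],"hand":-1},{"slide":[0,0,0],"dr":[0,0,0],"hand":-1},{"slide":[0,0,0],"dr":[0,0,0],"hand":-1},{"slide":[0,0,0],"dr":[0,0,0],"hand":-1}]' | egrep "tcp|ft|time|grip|rot"
python3 - <<'E'
from h import *
im=ctrl.capture("wrist"); cv2.imwrite("pics/final.png",cv2.resize(im[150:450,220:430],(560,800))[:] if 0 else cv2.resize(im[200:420,220:430],(573,600),interpolation=cv2.INTER_CUBIC))
E
```

```text
time_s: 19.95
tcp_pos: [0.5634, 0.2734, 0.0556]
tool_rot: [-0.04, -3.138, 0.0]
ft_force: [-11.6, -1.0, 5.5]
gripper_force: 60.3
time_s: 20.37
tcp_pos: [0.5634, 0.2734, 0.0556]
tool_rot: [-0.04, -3.138, 0.0]
ft_force: [-11.8, -0.7, 5.2]
gripper_force: 60.3
```

View pics/final.png

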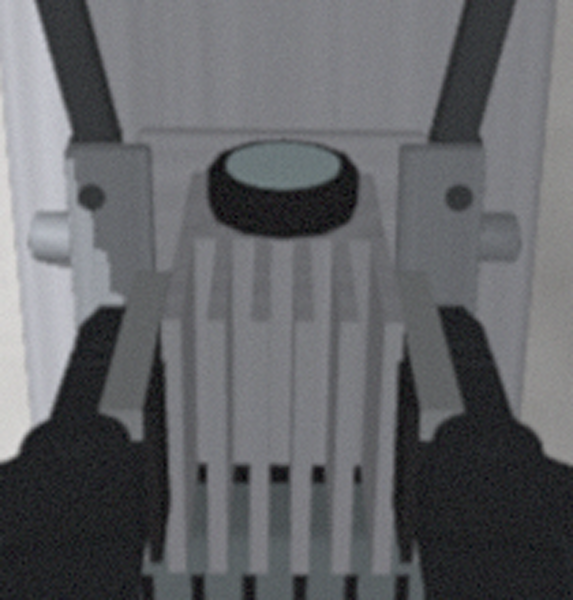

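The close view shows the foot under both lips and centred. Its front edge at crop row 130 lines up with the rails' front ends at row 145 once their 6.5 mm height is allowed for. The push is a steady 11.7 N with a 60 N grip, so I'm handing in.

```bash
python3 -c "
from rig import ctrl
print(ctrl.close_job())"
```

```text
the job is handed in; nothing more can be done
None
```

The LED module sits under the keeper rails with its foot flush at the rails' front ends, held at a steady 11.7 N (60 N grip) against the contact bar, and the job was handed in at about 20 s; no verdict came back.

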